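# Hold the spring pusher back for refilling a jar lane

### The job

One lane of the counter display is down to its last jar. Take that jar out of the lane and set it down gently, upright, in the small white tray and let go of it. Then pull the same lane's spring pusher back, away from the clear front stop, until its paddle's front face is level with the black refill line across the lane, and keep hold of it there so that I can load the new jars: it springs forward if you let go, so finish while holding it. Leave the jars of the other two lanes alone and do not knock over the cups or the tip jar.

Things in the scene. Friction and masses are not known exactly. Their poses are not given: they have to be found in the camera images.
- rack: counter-top display, fixed: white board 290 x 300 x 15 mm with side cheeks 55 mm high; three lanes side by side (along its y, 95 mm apart) stand on the board. Origin: centre of the underside. Its x axis points along the lanes to the clear front stops, away from the robot; it may be turned up to 0.2 rad
- lane_a: the lane to refill, with only one jar; it may be the left, middle or right lane of the display. Fixed grey track 270 x 92 mm, floor 6 mm thick, between two white guide walls (inner width 60 mm, tops 36 mm above the track's underside). Origin: centre of the underside, 15 mm above the table. x runs along the lane to the clear front stop, 30 mm above the lane floor, whose inner face is at x = +120 mm
- pusher_a (a joint): slide of lane_a's spring pusher (m): 0 = paddle fully forward (2 mm short of the front stop), grows as it is pulled back (lane -x); end stop 0.200. About 0.054 while the last jar is in front of it; with the jar gone it runs forward to 0 by itself. 0.178 puts the paddle's front face over the middle of the refill line. Spring 2.2 N at 0, rising evenly to 4.7 N at 0.178, always pulling forward
- pusher_a_tab (a point): where to grip lane_a's pusher: on its upright pull tab, a fin 10 mm thick (lane y), 40 mm long (lane x), free on both sides. This point is in the middle of its thickness and length, 25 mm behind the paddle's front face, 15 mm below the fin's top, 104 mm above the table. The paddle, a white plate 50 mm wide, 5 mm thick, in front of the fin, is 93 mm high above the table
- pusher_a_face (a point): middle of the front face of lane_a's paddle; x and y turn with the lane
- lane_a_mark (a point): middle of lane_a's refill line, at the height of the guide walls' tops: a black line 4 mm wide straight across the track and over the tops of both guide walls, 180 mm from the front stop (there is one such line on each lane)
- jar_last: the last jar, in lane_a against the front stop: clear plastic jar with pale pink filling and white lid, straight-sided, diameter 56 mm, height 80 mm, about 0.16 kg. Origin: centre of its underside. It stands on the lane floor, 21 mm above the table, 2 mm from each guide wall; the paddle presses it gently forward
- tray: small square white tray, fixed, 110 x 110 mm outside, walls 4 mm thick and 25 mm high, floor 4 mm thick; to the left or right of the display. Origin: centre of the underside, on the table
- jar_b0: front one of the two jars in another lane, same size as jar_last
- jar_b1: second jar in that lane
- jar_c0: front one of the three jars in the full lane, same size as jar_last
- jar_c1: middle jar of the full lane
- jar_c2: rear jar of the full lane
- cup_stack: upright stack of paper cups, diameter 77 mm, height 138 mm, a bystander. Origin: centre of its underside
- tip_jar: glass tip jar, diameter 84 mm, height 110 mm, a bystander. Origin: centre of its underside
Things that resemble listed ones, but are neither listed nor needed, are in the scene too. Leave any red or yellow look-alike of the jar_last alone.

How it is judged:
By the outcome, as a careful person would: the job done as asked, in the order asked, and still so for the second after the job is handed in, while the arm keeps its last pose, push and grip.
It also fails if it takes over 56 s, if anything falls off the work surface, if the arm or the gripper's body presses on something with over 40 N, if the wrist force passes 120 N, or if a joint passes its speed limit or range.

### The arm

A 6-joint arm with a two-finger parallel gripper is mounted at the origin on the work surface. World frame = base frame: x ahead of the robot, y to its left, z up, the work surface at z = 0. Lengths are in mm, angles in rad, forces in N, time in s.
With the tool pointing down it reaches from about 425 to 925 mm from the base axis. Payload 12.5 kg.
Tool frame: the origin (TCP) lies on the centre line of the jaws, within the pads' length; the fingertips stand 19 mm ahead of it and the grasp point (between the pads) is the TCP; z points along the fingers, y is the line along which they close (so a half turn about z gives the same grasp; the last joint's range is limited). The gripper opens to 85 mm and grips with 20 to 120 N. Pads are 22 mm wide; open, the fingers measure 114 mm over their backs; the gripper's body (76 mm by 85 mm) begins 54 mm behind the grasp point. The pads swing forward as they close: fully open they stand 13 mm farther back than shut.
Start: joints at [-1.445, 0.491, 1.559, -0, 1.092, -0.106], TCP at [143.603, -608.297, 214.127] pointing down, gripper open.
Joint ranges: [-3.1, 3.1], [-0.84, 2.19], [0.05, 2.79], [-1.13, 4.28], [0.06, 2.93], [-2.69, 2.69]. Speed limits (rad/s): [2.22, 2.22, 2.79, 3.14, 3.14, 3.14].

### API

Orientations are given as [roll, pitch, yaw] about the fixed x, y, z axes, in that order (R = Rz(yaw) Ry(pitch) Rx(roll)).
In Python, from rig import bot gives the robot as it stands. The module is installed in compiled form; this text tells all that it offers.
- The arm moves only by the tool crank_tcp, called as name(argument=value, ...) on one line, values as JSON. Schema: {"type":"object","properties":{"motion":{"type":"array","items":{"type":"array","items":{"type":"array","items":{"type":"number"},"minItems":5,"maxItems":5},"minItems":1,"maxItems":12},"minItems":1,"maxItems":1},"grip_force":{"type":"number"},"only":{"type":"string"},"quiet":{"type":"boolean"},"lines":{"type":"string"}},"required":["motion"],"additionalProperties":false}. motion is a list that holds a single list of rows (three levels of brackets), with 1 to 12 rows, each of 5 numbers: the opening from 0.0 (shut) to 1.0 (fully open), then dx, dy, dz in mm, then a turn about the tool's z in rad; each row is the pose to reach, as a shift and turn from the pose commanded when the call began, along the tool's axes at that moment; what a row does not reach only later rows make up. A row lasts 1/12 s, in which the tool goes at most 41.7 mm and 0.125 rad, less where a joint would pass 70% of its speed; a pose out of reach is approached as far as the arm can. The fingers move at their own pace and stop on an object; grip_force is the grip in N (left out, the last holds). Time passes only in rows, so rows that do not move let the fingers close. The tool returns the time, the measured TCP pose, the force, the opening and the grip force at its end. only (a regular expression) keeps the lines of the reply that match it, lines (a string "A,B") keeps lines A to B, and quiet returns only ok. Input that does not fit is refused with a message, and nothing moves.
- bot.read_state(): the state, without advancing time (a new reading comes with each control period).
- bot.get_image(name): name is "side" or "top" or "wrist"; returns the picture (480x640x3 uint8, blue, green, red); there is no depth.
- bot.get_calibration(name): a dict with "K" (3x3 intrinsics, pixels), "rvec" (rotation vector, rad) and "tvec" (3), from world to camera coordinates, as OpenCV has them; the wrist camera has in their place "T_tool_cam" (4x4, takes a point from camera to tool coordinates, whose origin is the TCP and whose axes are the flange's). Camera axes: x right, y down, z forward; pixel columns grow to the right and rows downward; lengths in mm; the calibration is good to about 2 mm. A picture is of the moment at which its call begins: read the wrist's pose just before it. get_calibration takes no time and is no camera call.
- bot.sign_off(): hands the job in; it is judged then, once.
The state is a dict: "t": time; "qpos": joint angles; "qvel": joint speeds; "tau": joint torques, N m; "ee_pos": TCP position; "ee_rot": TCP orientation; "contact_force": force on the tool from outside, world axes, zero at the start; "torque": the same for the moment, N m; "width": opening from 0.0 (shut) to 1.0 (fully open); "grasp_force": force on a finger pad.
Only numpy, scipy, OpenCV 4.12 (cv2) and the standard library are available. Lean on these libraries where they do the work, as an engineer would, in place of code of your own. Each camera call takes 0.05 s, during which the arm holds its last target. There are 200 camera calls.

## Working session

There is one attempt and no reset: what is moved stays moved. The work goes in short steps, Python scripts to look and compute and a tool call to move; the robot and the scene stay as the last step left them, time stands still between calls to the robot, and variables do not carry over. Pictures are saved under pics/ and viewed, at most 13 in all, crops included, and the job is handed in when it is done.

```bash
mkdir -p pics; python3 - <<'E'
from rig import bot
import cv2
for n in("top","side"):
    cv2.imwrite(f"pics/{n}0.png",bot.get_image(n))
    print(n,bot.get_calibration(n))
print(bot.get_calibration("wrist"))
print(bot.read_state())
E
```

```text
top {'K': array([[462.51052582,   0.        , 315.65400975],
       [  0.        , 462.51052582, 244.56951959],
       [  0.        ,   0.        ,   1.        ]]), 'rvec': array([ 2.0733376 , -2.13908313,  0.23565946]), 'tvec': array([ 14.32220876, 600.37962033, 911.38184651])}
side {'K': array([[492.68078078,   0.        , 318.42473495],
       [  0.        , 492.68078078, 239.83169034],
       [  0.        ,   0.        ,   1.        ]]), 'rvec': array([ 0.94946571, -2.44760891,  1.09889466]), 'tvec': array([444.67615034, 320.74521508, 878.32473549])}
{'K': array([[372.50527019,   0.        , 318.26912366],
       [  0.        , 372.50527019, 237.03311124],
       [  0.        ,   0.        ,   1.        ]]), 'T_tool_cam': array([[ 1.34832717e-03, -9.59666831e-01, -2.81136542e-01,
         7.15596994e+01],
       [ 9.99999020e-01,  1.39996691e-03,  1.71590582e-05,
        -7.27107467e-01],
       [ 3.77114878e-04, -2.81136290e-01,  9.59667778e-01,
        -1.58729210e+02],
       [ 0.00000000e+00,  0.00000000e+00,  0.00000000e+00,
         1.00000000e+00]])}
{'t': 0.1, 'qpos': array([-1.44463087e+00,  4.91500737e-01,  1.55939919e+00, -1.49455264e-05,
        1.09168769e+00, -1.05589064e-01]), 'qvel': array([-0.00097425, -0.00084193, -0.00404307,  0.00102435, -0.00035748,
       -0.00077901]), 'tau': array([ 1.54297009e-03, -6.19451308e+01, -2.62025052e+01, -1.27348626e-04,
        2.90316406e-03,  8.68157002e-06]), 'ee_pos': array([ 143.55112206, -608.06747484,  213.58159902]), 'ee_rot': array([-3.14060183e+00, -9.16801596e-05,  2.31761372e-01]), 'contact_force': array([ 0.37616114,  0.41775727, -0.13788946]), 'torque': array([-0.04485238, -0.03019376, -0.01493809]), 'grasp_force': 0.0, 'width': 0.9980518104634682}
```

View pics/top0.png

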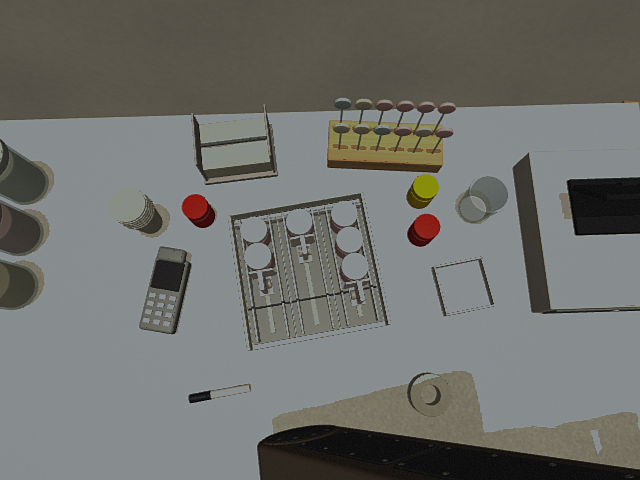

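View pics/side0.png

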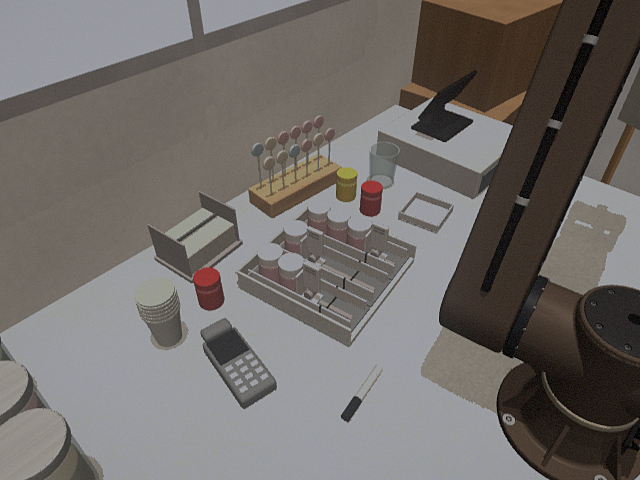

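The top view shows the middle lane with its single jar at about (299,221). The tray is at (463,286), and the rack spans (231..387, 195..348). I'll measure these next.

```bash
cat > h.py <<'E'
import numpy as np, cv2
from rig import bot
def ray(n,uv,s=None):
    c=bot.get_calibration(n); K=c["K"]
    d=np.linalg.inv(K)@np.array([uv[0],uv[1],1.])
    if n=="wrist":
        from scipy.spatial.transform import Rotation as R
        T=c["T_tool_cam"]; Rt=R.from_euler("xyz",s["ee_rot"]).as_matrix()
        return s["ee_pos"]+Rt@T[:3,3], Rt@T[:3,:3]@d
    Rm=cv2.Rodrigues(c["rvec"])[0]
    return -Rm.T@c["tvec"], Rm.T@d
def onz(n,uv,z,s=None):
    o,d=ray(n,uv,s); return o+d*(z-o[2])/d[2]
E
python3 - <<'E'
from h import *
im=cv2.imread("pics/top0.png")
g=cv2.cvtColor(im,cv2.COLOR_BGR2GRAY)
m=(g>165).astype(np.uint8)*255
print("gray lid",g[221,299],g[230,254],"table",g[300,200], "tray floor",g[286,463])
roi=im[180:360,220:400]
big=cv2.resize(roi,None,fx=3.3,fy=3.3,interpolation=cv2.INTER_CUBIC)
big=np.clip(big.astype(float)*1.3,0,255).astype(np.uint8)
cv2.imwrite("pics/crop0.png",big)
c=cv2.HoughCircles(cv2.resize(g[180:360,220:400],None,fx=4,fy=4,interpolation=cv2.INTER_CUBIC),cv2.HOUGH_GRADIENT,1.5,60,param1=120,param2=35,minRadius=45,maxRadius=65)
for x,y,r in (c[0] if c is not None else []):
    u,v=(x+.5)/4-.5+220,(y+.5)/4-.5+180
    print("circ",round(u,1),round(v,1),round(r/4,1),onz("top",(u,v),101).round(1))
t=g[250:325,425:500]
cv2.imwrite("pics/tray0.png",cv2.resize(t,None,fx=6,fy=6))
E
```

```text
gray lid 140 141 table 139 tray floor 140
circ 343.9 212.8 13.1 [658.2 -64.8 101. ]
circ 257.3 255.2 13.5 [574.4 114.7 101. ]
circ 354.1 266.8 14.4 [544.5 -80.1 101. ]
circ 349.2 238.3 13.5 [603.7 -73.1 101. ]
circ 297.4 219.2 15.2 [647.6  31.7 101. ]
circ 253.9 228.9 12.7 [629.6 121.4 101. ]
circ 301.9 249.2 14.4 [584.  24. 101.]
circ 264.4 280.3 13.1 [522.7 100.6 101. ]
```

View pics/crop0.png

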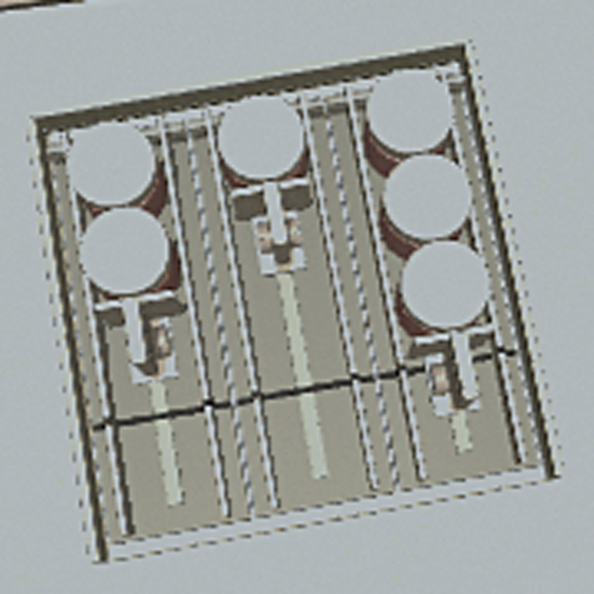

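View pics/tray0.png

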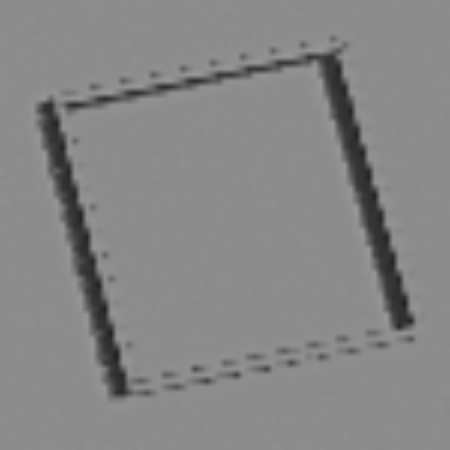

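The crops show the middle-lane lid at (299,221.5) and the refill line crossing the middle lane at about (313.6,297.8). The tray's outer top corners map to roughly (432,267), (480,257), (493,305) and (444,315).

```bash
python3 - <<'E'
from h import *
px=lambda p:((p[0]+.5)/3.3-.5+220,(p[1]+.5)/3.3-.5+180)
L={k:onz("top",px(p),101)[:2] for k,p in dict(last=(262,138),c0=(411,110),c1=(428,196),c2=(446,284),b0=(113,164),b1=(125,250)).items()}
for k,v in L.items(): print(k,v.round(1))
d=L["c0"]-L["c2"]; print("yaw c",np.arctan2(d[1],d[0]),np.linalg.norm(d))
d=L["b0"]-L["b1"]; print("yaw b",np.arctan2(d[1],d[0]),np.linalg.norm(d))
d=L["b0"]-L["c0"]; print("yaw across",np.arctan2(-d[0],d[1]),np.linalg.norm(d),(L["b0"]+L["c0"])/2)
# cheeks' outer top corners
C=[onz("top",px(p),55)[:2] for p in [(37,118),(464,46),(553,476),(100,560)]]
print("rack corners z55",np.round(C,1)); 
for i in range(4):
    e=C[(i+1)%4]-C[i]; print(np.linalg.norm(e).round(1),(np.arctan2(e[1],e[0])%(np.pi/2)).round(3))
print("mark z21",onz("top",px((310,390)),21).round(1))
print("mark wall tops",[onz("top",px(p),51).round(1) for p in [(245,400),(258,398),(352,383),(372,380)]])
t=lambda p:((p[0]+.5)/6-.5+425,(p[1]+.5)/6-.5+250)
T=[onz("top",t(p),25)[:2] for p in [(45,100),(335,45),(410,330),(118,393)]]
print("tray",np.round(T,1),np.mean(T,0),[np.linalg.norm(T[i]-T[i-1]).round(1) for i in range(4)])
for n,p in dict(tip=(488,194),cups=(130,209),red=(428,228),yel=(427,187)).items(): print(n,onz("top",p,{"tip":110,"cups":138}.get(n,80)).round(0))
print(np.round(bot.read_state()["ee_pos"],1))
# side check
im=cv2.imread("pics/side0.png"); print("side lid",onz("side",(295,228),101).round(1))
E
```

```text
last [642.6  28.5]
c0 [657.8 -65.3]
c1 [602.2 -73.3]
c2 [546.7 -81.7]
b0 [628.7 121.5]
b1 [574.  114.2]
yaw c 0.1467734049657895 112.40361783287901
yaw b 0.13170208926326687 55.24846440300454
yaw across 0.15461411596827535 189.03792834655232 [643.28996143  28.09711692]
rack corners z55 [[ 673.6  177.4]
 [ 714.5 -105.8]
 [ 431.1 -146.6]
 [ 388.8  136. ]]
286.1 0.143
286.3 0.143
285.8 0.149
287.8 0.144
mark z21 [493.    3.4  21. ]
mark wall tops [array([484.8,  44.7,  51. ]), array([485.8,  36.5,  51. ]), array([493.5, -23.4,  51. ]), array([495. , -36.2,  51. ])]
tray [[ 553.4 -257.1]
 [ 570.4 -364.7]
 [ 466.2 -380.2]
 [ 447.2 -274. ]] [ 509.28028456 -319.01527158] [np.float64(107.5), np.float64(109.0), np.float64(105.3), np.float64(107.9)]
tip [ 687. -364.  110.]
cups [669. 363. 138.]
red [ 626. -241.   80.]
yel [ 716. -247.   80.]
[ 143.6 -608.1  213.6]
side lid [643.   33.8 101. ]
```

crank_tcp(motion=[[[1, 20, -16, 0, 0.03], [1, 52, -41, 0, 0.06], [1, 84, -66, 0, 0.087], [1, 116, -91, 0, 0.087], [1, 148, -116, 0, 0.087], [1, 180, -141, 0, 0.087], [1, 212, -166, 0, 0.087], [1, 244, -191, 0, 0.087], [1, 276, -216, 0, 0.087], [1, 308, -241, 0, 0.087], [1, 330, -261, 0, 0.087], [1, 340, -270, 0, 0.087]]], grip_force=40)

```text
t: 1.1
ee_pos: [413.9, -264.5, 214.0]
ee_rot: [-3.141, 0.0, 0.147]
contact_force: [0.1, 0.0, -0.2]
width: 1.001
grasp_force: 0.0
```

```bash
python3 -c "
from rig import bot;s=bot.read_state();print(s)"
```

```text
{'t': 1.1, 'qpos': array([-7.03325247e-01,  3.01847619e-01,  1.87823323e+00,  4.17979768e-04,
        9.61905835e-01,  7.20010570e-01]), 'qvel': array([ 0.28136462,  0.00863938, -0.01407538, -0.01011078,  0.00322951,
        0.27477075]), 'tau': array([-5.97806219e-01, -4.66466939e+01, -2.36003244e+01,  1.00802172e-01,
       -1.84435729e-02,  1.03214309e-01]), 'ee_pos': array([ 413.89932987, -264.45545944,  214.01820992]), 'ee_rot': array([-3.14107037e+00,  2.15411879e-06,  1.47221377e-01]), 'contact_force': array([ 0.13034393,  0.02073464, -0.24052679]), 'torque': array([-0.03550736, -0.01804159,  0.02035318]), 'grasp_force': 0.0, 'width': 1.0009592365914435}
```

crank_tcp(motion=[[[1, 20, -19, 0, 0], [1, 48, -46, 0, 0], [1, 77, -73, 0, 0], [1, 105, -100, 0, 0], [1, 133, -127, 0, 0], [1, 161, -154, 0, 0], [1, 189, -181, 0, 0], [1, 217, -208, 0, 0], [1, 245, -234, 0, 0], [1, 263, -251, 0, 0], [1, 271, -259, 0, 0], [1, 271, -259, 0, 0]]])

```text
t: 2.1
ee_pos: [643.9, 29.7, 213.2]
ee_rot: [-3.141, 0.001, 0.147]
contact_force: [0.1, -0.5, -0.2]
width: 0.996
grasp_force: 0.0
```

```bash
python3 - <<'E'
from h import *
s=bot.read_state(); im=bot.get_image("wrist"); print(s["ee_pos"],s["ee_rot"])
cv2.imwrite("pics/w0.png",im)
E
```

```text
[643.86575424  29.7297214  213.23644082] [-3.14136870e+00  8.09694042e-04  1.47064448e-01]
```

View pics/w0.png

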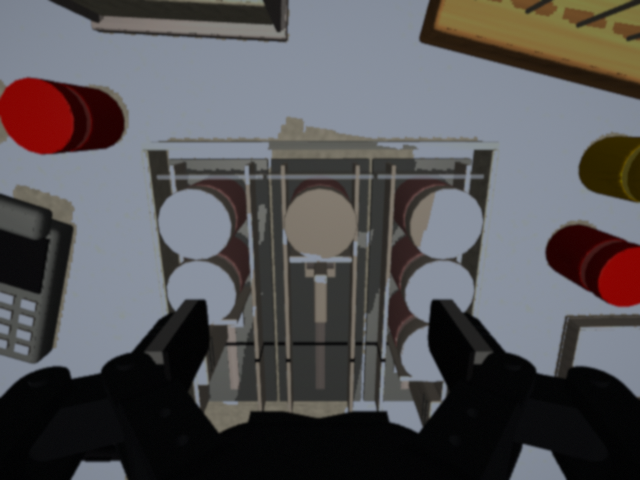

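The wrist view shows the jar lid centred at (320.5,223), the lane aligned with the image, and the refill line at row 344 (x≈320).

```bash
python3 - <<'E'
from h import *
s=bot.read_state(); im=cv2.imread("pics/w0.png")
print("lid",onz("wrist",(320.5,223),101,s).round(1), "left/right",onz("wrist",(285,223),101,s).round(1),onz("wrist",(356,223),101,s).round(1))
print("c0",onz("wrist",(447,224),101,s).round(1),"b0",onz("wrist",(195,223),101,s).round(1))
for u in (275,300,340,365): 
    col=im[330:358,u].sum(1).astype(int); print(u,330+col.argmin(),col.min(), end=" ")
print("\nmark z21",onz("wrist",(300,344),21,s).round(1),onz("wrist",(340,344),21,s).round(1))
print("walls top z51 at row300",onz("wrist",(287,300),51,s).round(1),onz("wrist",(356,300),51,s).round(1))
E
```

```text
lid [646.1  27.9 101. ] left/right [642.2  54.2 101. ] [650.    1.6 101. ]
c0 [659.3 -66.1 101. ] b0 [632.2 121.  101. ]
275 350 205 300 343 37 340 343 42 365 343 169 
mark z21 [490.5  26.3  21. ] [496.8 -16.1  21. ]
walls top z51 at row300 [554.7  45.9  51. ] [564.3 -18.6  51. ]
```

crank_tcp(motion=[[[1, 0, 1.5, 25, 0], [1, 0, 1.5, 60, 0], [1, 0, 1.5, 95, 0], [1, 0, 1.5, 120, 0], [1, 0, 1.5, 131, 0], [1, 0, 1.5, 131, 0], [0.3, 0, 1.5, 131, 0], [0.3, 0, 1.5, 131, 0], [0.3, 0, 1.5, 131, 0], [0.3, 0, 1.5, 131, 0], [0.3, 0, 1.5, 131, 0], [0.3, 0, 1.5, 131, 0]]], grip_force=30)

```text
t: 3.15
ee_pos: [643.7, 26.5, 83.7]
ee_rot: [3.141, -0.001, 0.145]
contact_force: [-0.2, -0.2, 6.3]
width: 0.303
grasp_force: 3.2
```

```bash
python3 - <<'E'
from h import *
s=bot.read_state(); print(s["width"],s["grasp_force"],s["contact_force"])
a=bot.get_image("wrist"); b=bot.get_image("side")[150:330,220:440]
b=cv2.resize(b,(586,480)); cv2.imwrite("pics/c1.png",cv2.resize(np.hstack([a,b]),None,fx=.65,fy=.65))
E
```

```text
0.30259838353573043 3.192894347012043 [-0.24600009 -0.2376529   6.2709664 ]
```

View pics/c1.png

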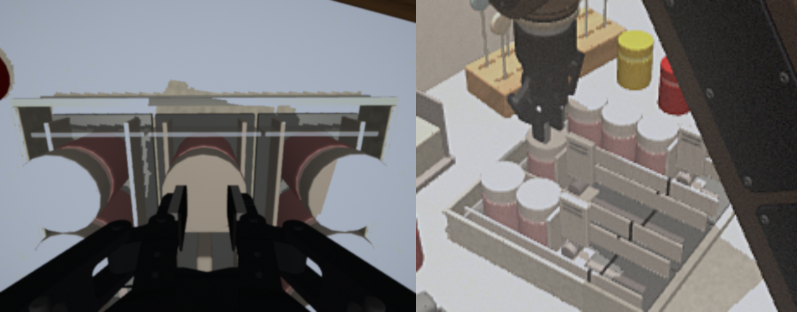

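The fingers closed on top of the lid. The tips are at z≈101 while the TCP reads 84, so they stand about 17 mm behind the reported TCP at this opening, not ahead of it. I'll lift, open, go about 35 mm deeper in stages while watching the force, and then grip.

crank_tcp(motion=[[[0.3, 0, 0, -15, 0], [1, 0, 0, -30, 0], [1, 0, 0, -30, 0], [1, 0, 0, -30, 0], [1, 0, 0, -30, 0], [1, 0, 0, -30, 0], [1, 0, 0, -15, 0], [1, 0, 0, 0, 0], [1, 0, 0, 7, 0], [1, 0, 0, 14, 0], [1, 0, 0, 20, 0], [1, 0, 0, 20, 0]]])

```text
t: 4.25
ee_pos: [643.1, 26.5, 61.9]
ee_rot: [-3.141, 0.002, 0.145]
contact_force: [-0.5, 0.2, -0.7]
width: 0.996
grasp_force: 0.0
```

```bash
python3 - <<'E'
from h import *
s=bot.read_state(); print(s["ee_pos"],s["contact_force"],s["width"])
a=bot.get_image("wrist"); b=bot.get_image("side")[150:330,220:440]
b=cv2.resize(b,(586,480)); cv2.imwrite("pics/c2.png",cv2.resize(np.hstack([a,b]),None,fx=.65,fy=.65))
E
```

```text
[643.06211437  26.49116323  61.88198227] [-0.50136515  0.178869   -0.68268798] 0.9964346566591791
```

View pics/c2.png

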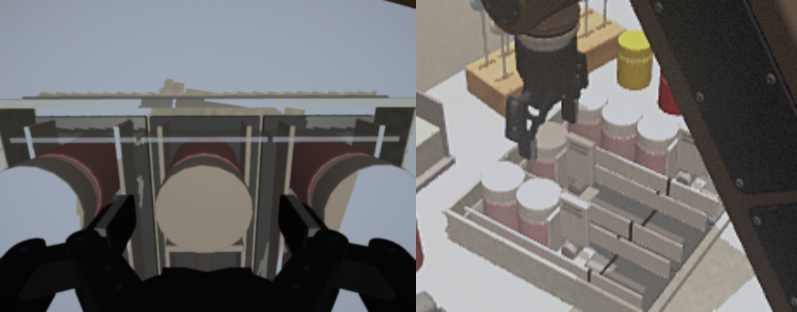

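Now the open fingers straddle the lid at about lid height, and the body is well above it. I'll go 16 mm deeper and close.

crank_tcp(motion=[[[1, 1, -1.5, 5, 0], [1, 1, -1.5, 11, 0], [1, 1, -1.5, 16, 0], [1, 1, -1.5, 16, 0], [0.3, 1, -1.5, 16, 0], [0.3, 1, -1.5, 16, 0], [0.3, 1, -1.5, 16, 0], [0.3, 1, -1.5, 16, 0], [0.3, 1, -1.5, 16, 0], [0.3, 1, -1.5, 16, 0]]], grip_force=30)

```text
t: 5.18
ee_pos: [644.4, 28.1, 47.4]
ee_rot: [3.141, -0.0, 0.145]
contact_force: [-0.3, 0.4, 3.6]
width: 0.649
grasp_force: 32.1
```

crank_tcp(motion=[[[0.3, 0, 0, -5, 0], [0.3, 0, 0, -15, 0], [0.3, 0, 0, -25, 0], [0.3, 0, 0, -35, 0], [0.3, 0, 0, -45, 0], [0.3, 0, 0, -58, 0], [0.3, 0, 0, -71, 0], [0.3, 0, 0, -84, 0], [0.3, 0, 0, -97, 0], [0.3, 0, 0, -110, 0], [0.3, 0, 0, -120, 0], [0.3, 0, 0, -120, 0]]], grip_force=30)

```text
t: 6.18
ee_pos: [644.8, 28.1, 169.9]
ee_rot: [3.141, -0.003, 0.145]
contact_force: [0.4, 0.4, -0.9]
width: 0.651
grasp_force: 33.0
```

```bash
python3 - <<'E'
from h import *
b=bot.get_image("side")[100:330,220:480]; a=bot.get_image("top")[170:350,220:400]
cv2.imwrite("pics/c3.png",np.hstack([cv2.resize(b,(440,390)),cv2.resize(a,(390-40,390))]))
s=bot.read_state(); print(s["ee_pos"],s["width"],s["ee_rot"])
# tray target in tool axes for yaw .145
d=np.array([509.3,-319.0])-s["ee_pos"][:2]; c,n=np.cos(.145),np.sin(.145)
print(d, "dx",d[0]*c+d[1]*n,"dy",d[0]*n-d[1]*c)
E
```

```text
[644.03616322  28.10973674 167.38374433] 0.6499437871814656 [ 3.14140676e+00 -2.14025816e-04  1.44785996e-01]
[-134.73616322 -347.10973674] dx -183.47695847888963 dy 323.998778892374
```

View pics/c3.png

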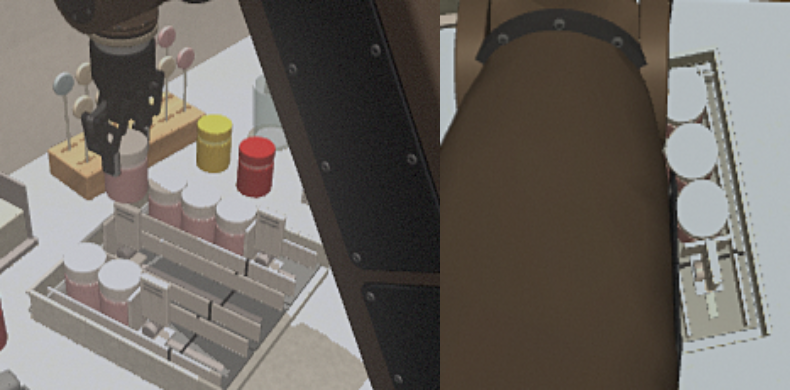

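The jar is held upright above the lane, and lane_a's pusher has run forward. Next I carry the jar to the tray.

crank_tcp(motion=[[[0.3, -8, 14, 0, 0], [0.3, -23, 41, 0, 0], [0.3, -40, 71, 0, 0], [0.3, -58, 103, 0, 0], [0.3, -76, 135, 0, 0], [0.3, -94, 167, 0, 0], [0.3, -112, 199, 0, 0], [0.3, -130, 231, 0, 0], [0.3, -148, 262, 0, 0], [0.3, -165, 291, 0, 0], [0.3, -177, 312, 0, 0], [0.3, -183, 324, 0, 0]]], grip_force=30)

```text
t: 7.28
ee_pos: [507.8, -321.5, 166.3]
ee_rot: [-3.141, 0.001, 0.142]
contact_force: [-0.2, 0.7, -2.2]
width: 0.647
grasp_force: 33.0
```

crank_tcp(motion=[[[0.3, 0, 0, 5, 0], [0.3, 0, 0, 20, 0], [0.3, 0, 0, 40, 0], [0.3, 0, 0, 60, 0], [0.3, 0, 0, 80, 0], [0.3, 0, 0, 95, 0], [0.3, 0, 0, 105, 0], [0.3, 0, 0, 105, 0]]])

```text
t: 7.95
ee_pos: [509.4, -317.3, 59.8]
ee_rot: [-3.139, 0.003, 0.146]
contact_force: [-0.7, 0.2, -0.5]
width: 0.648
grasp_force: 33.0
```

```bash
python3 - <<'E'
from h import *
s=bot.read_state(); print(s["ee_pos"],s["ee_rot"],s["contact_force"])
b=bot.get_image("side")[120:300,330:530]; a=bot.get_image("top")[200:360,400:560]
cv2.imwrite("pics/c4.png",np.hstack([cv2.resize(b,(433,390)),cv2.resize(a,(360,390))]))
E
```

```text
[ 509.35852554 -317.3057116    59.77083298] [-3.13869643e+00  2.66189085e-03  1.45700235e-01] [-0.69324107  0.16426752 -0.50057464]
```

View pics/c4.png

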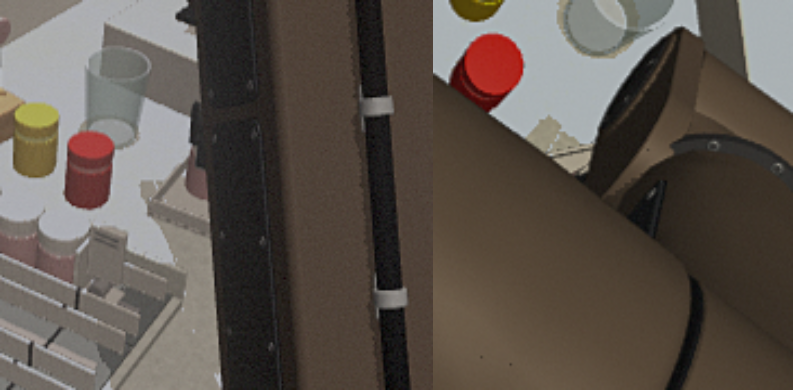

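The arm hides the tray from both cameras, but the measured pose matches the tray centre. I'll lower slowly and watch the force.

crank_tcp(motion=[[[0.3, 0, 0, 7, 0], [0.3, 0, 0, 14, 0], [0.3, 0, 0, 19, 0], [0.3, 0, 0, 23, 0], [0.3, 0, 0, 25, 0], [0.3, 0, 0, 26, 0], [0.3, 0, 0, 26, 0], [0.3, 0, 0, 26, 0]]])

```text
t: 8.72
ee_pos: [510.0, -319.0, 36.2]
ee_rot: [3.141, -0.0, 0.145]
contact_force: [0.2, 0.5, -1.0]
width: 0.647
grasp_force: 33.0
```

crank_tcp(motion=[[[0.3, 0, 0, 0.7, 0], [0.3, 0, 0, 1.3, 0], [0.3, 0, 0, 2, 0], [0.3, 0, 0, 2, 0]]])

```text
t: 9.05
ee_pos: [509.9, -318.9, 34.1]
ee_rot: [3.142, -0.0, 0.145]
contact_force: [-0.7, -0.1, -0.9]
width: 0.646
grasp_force: 33.0
```

crank_tcp(motion=[[[0.3, 0, 0, 0.7, 0], [0.3, 0, 0, 1.4, 0], [0.3, 0, 0, 2, 0], [0.3, 0, 0, 2, 0]]])

```text
t: 9.38
ee_pos: [509.9, -318.9, 31.9]
ee_rot: [-3.141, 0.0, 0.145]
contact_force: [0.0, 0.4, -1.7]
width: 0.647
grasp_force: 33.0
```

crank_tcp(motion=[[[0.3, 0, 0, 0.5, 0], [0.3, 0, 0, 1, 0], [0.3, 0, 0, 1.5, 0], [0.3, 0, 0, 1.5, 0]]])

```text
t: 9.72
ee_pos: [510.0, -318.9, 30.7]
ee_rot: [3.141, -0.0, 0.145]
contact_force: [0.7, 0.6, -0.1]
width: 0.648
grasp_force: 33.3
```

crank_tcp(motion=[[[0.3, 0, 0, 0.5, 0], [0.3, 0, 0, 1, 0], [0.3, 0, 0, 1, 0], [0.3, 0, 0, 1, 0]]])

```text
t: 10.05
ee_pos: [510.3, -318.9, 30.5]
ee_rot: [3.141, -0.001, 0.145]
contact_force: [0.2, 2.4, 8.9]
width: 0.649
grasp_force: 34.2
```

Touchdown at about 9 N. Release and rise.

crank_tcp(motion=[[[0.75, 0, 0, -0.5, 0], [0.8, 0, 0, -0.5, 0], [0.9, 0, 0, -0.5, 0], [1, 0, 0, -0.5, 0], [1, 0, 0, -0.5, 0], [1, 0, 0, -0.5, 0], [1, 0, 0, -10, 0], [1, 0, 0, -30, 0], [1, 0, 0, -60, 0], [1, 0, 0, -95, 0], [1, 0, 0, -130, 0], [1, 0, 0, -140, 0]]])

```text
t: 11.05
ee_pos: [511.2, -319.8, 175.4]
ee_rot: [3.136, -0.005, 0.145]
contact_force: [-0.1, 0.1, 0.3]
width: 1.003
grasp_force: 0.0
```

```bash
python3 - <<'E'
from h import *
s=bot.read_state(); print(s["ee_pos"],s["ee_rot"],s["width"])
cv2.imwrite("pics/w5.png",bot.get_image("wrist"))
j=np.array([644.5,28.1]); x=np.array([np.cos(.145),np.sin(.145)])
tab=j+x*(118-25-92); print("tab at q=0",tab)
d=tab-s["ee_pos"][:2]; print("dx",d@x,"dy",d[0]*x[1]-d[1]*x[0])
E
```

```text
[ 511.21154163 -319.81677325  175.44680799] [ 3.13632564 -0.00488295  0.14493041] 1.0032655985503127
tab at q=0 [645.48950591  28.24449243]
dx 183.1610566499377 dy -325.0065286804331
```

View pics/w5.png

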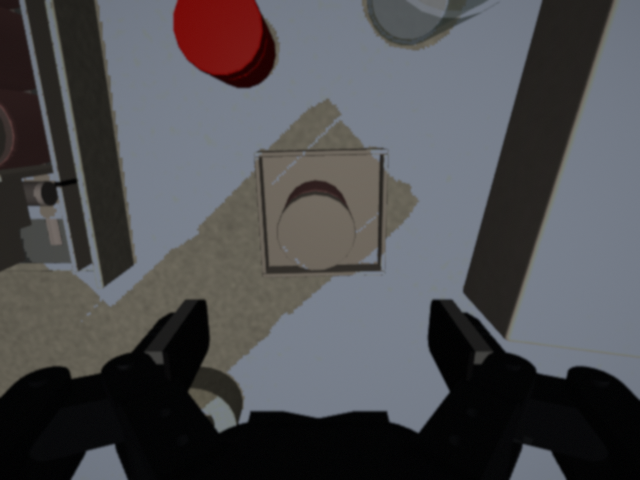

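The jar stands upright and free in the tray at (317,230). Back to the lane, over the tab.

crank_tcp(motion=[[[1, 8, -14, 0, 0], [1, 23, -41, 0, 0], [1, 40, -71, 0, 0], [1, 58, -103, 0, 0], [0.6, 76, -135, 0, 0], [0.6, 94, -167, 0, 0], [0.6, 112, -199, 0, 0], [0.6, 130, -231, 0, 0], [0.6, 148, -262, 0, 0], [0.6, 165, -291, 0, 0], [0.6, 177, -312, 0, 0], [0.6, 183, -325, 0, 0]]])

```text
t: 12.1
ee_pos: [644.4, 31.7, 168.9]
ee_rot: [-3.141, 0.001, 0.147]
contact_force: [0.4, -0.3, -0.3]
width: 0.597
grasp_force: 0.0
```

crank_tcp(motion=[[[0.6, 0, 0, 5, 0], [0.6, 0, 0, 5, 0]]])

```text
t: 12.27
ee_pos: [643.4, 29.1, 163.2]
ee_rot: [-3.142, 0.002, 0.146]
contact_force: [-0.1, 0.2, -0.3]
width: 0.601
grasp_force: 0.0
```

```bash
python3 - <<'E'
from h import *
s=bot.read_state(); print(s["ee_pos"],s["ee_rot"],s["width"])
cv2.imwrite("pics/w6.png",bot.get_image("wrist"))
E
```

```text
[643.38549095  29.10857228 163.22713936] [-3.14151351e+00  1.98976448e-03  1.45823276e-01] 0.6008433300534239
```

View pics/w6.png

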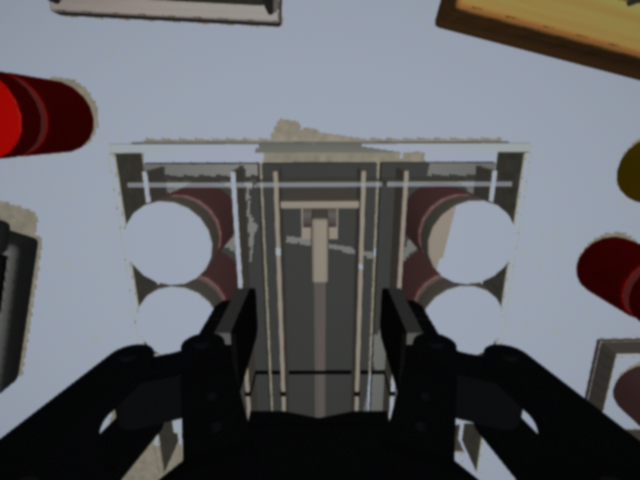

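The wrist view shows the paddle at row 204. The fin's top runs back to (320,282) and is centred at column 320.

```bash
python3 - <<'E'
from h import *
s=bot.read_state(); x=np.array([np.cos(.145),np.sin(.145)]); y=np.array([-x[1],x[0]])
for n,p,z in [("fin rear",(320,282),119),("paddle front",(320,201),93),("mark z21 L",(300,372),21),("mark R",(340,372),21)]:
    P=onz("wrist",p,z,s); d=P[:2]-s["ee_pos"][:2]; print(n,P.round(1),"rel lane x,y",(d@x).round(1),(d@y).round(1))
E
```

```text
fin rear [627.8  25.7 119. ] rel lane x,y -15.8 -0.3
paddle front [670.8  32.   93. ] rel lane x,y 27.6 -0.3
mark z21 L [492.5  24.3  21. ] rel lane x,y -149.9 17.8
mark R [498. -13.  21.] rel lane x,y -149.9 -19.9
```

crank_tcp(motion=[[[0.6, 3, 0, 10, 0], [0.6, 3, 0, 35, 0], [0.6, 3, 0, 60, 0], [0.6, 3, 0, 80, 0], [0.6, 3, 0, 90, 0], [0.6, 3, 0, 90, 0], [0, 3, 0, 90, 0], [0, 3, 0, 90, 0], [0, 3, 0, 90, 0], [0, 3, 0, 90, 0], [0, 3, 0, 90, 0], [0, 3, 0, 90, 0]]], grip_force=60)

```text
t: 13.32
ee_pos: [647.7, 29.2, 76.0]
ee_rot: [3.141, -0.002, 0.145]
contact_force: [-0.9, -4.1, 7.2]
width: 0.104
grasp_force: 59.9
```

crank_tcp(motion=[[[0, 0, 0, 0, 0], [0, 0, 0, 0, 0]]])

```text
t: 13.48
ee_pos: [647.7, 29.1, 76.0]
ee_rot: [3.141, -0.002, 0.145]
contact_force: [-1.1, -4.0, 6.7]
width: 0.106
grasp_force: 59.9
```

The fin is gripped (9 mm opening at 60 N). Pull 178 mm back along the lane.

crank_tcp(motion=[[[0, -3, 0.5, -1.5, 0], [0, -10, 0.5, -1.5, 0], [0, -22, 0.5, -1.5, 0], [0, -37, 0.5, -1.5, 0], [0, -52, 0.5, -1.5, 0], [0, -67, 0.5, -1.5, 0], [0, -82, 0.5, -1.5, 0], [0, -97, 0.5, -1.5, 0], [0, -110, 0.5, -1.5, 0], [0, -118, 0.5, -1.5, 0], [0, -120, 0.5, -1.5, 0], [0, -120, 0.5, -1.5, 0]]], grip_force=60)

```text
t: 14.48
ee_pos: [527.9, 11.3, 76.1]
ee_rot: [3.141, -0.001, 0.145]
contact_force: [4.8, -2.5, -9.9]
width: 0.105
grasp_force: 59.0
```

crank_tcp(motion=[[[0, -5, 0, 0, 0], [0, -15, 0, 0, 0], [0, -28, 0, 0, 0], [0, -40, 0, 0, 0], [0, -50, 0, 0, 0], [0, -56, 0, 0, 0], [0, -58, 0, 0, 0], [0, -58, 0, 0, 0], [0, -58, 0, 0, 0]]])

```text
t: 15.23
ee_pos: [471.2, 2.8, 76.1]
ee_rot: [3.141, -0.002, 0.145]
contact_force: [5.9, -6.6, -10.7]
width: 0.104
grasp_force: 58.8
```

```bash
python3 - <<'E'
from h import *
s=bot.read_state(); print(s["ee_pos"],s["ee_rot"],s["contact_force"])
d=s["ee_pos"][:2]-[647.7,29.1]; print(d@[np.cos(.145),np.sin(.145)],-d[0]*np.sin(.145)+d[1]*np.cos(.145))
a=bot.get_image("wrist"); cv2.imwrite("pics/w7.png",a[160:])
cv2.imwrite("pics/s7.png",cv2.resize(bot.get_image("side")[180:360,220:440],None,fx=3,fy=3,interpolation=cv2.INTER_CUBIC))
E
```

```text
[471.24213833   2.8338268   76.08712923] [ 3.14056666e+00 -1.58119069e-03  1.44930802e-01] [  5.86344755  -6.56706448 -10.74509991]
-178.40135944347662 -0.4937083286150319
```

View pics/w7.png

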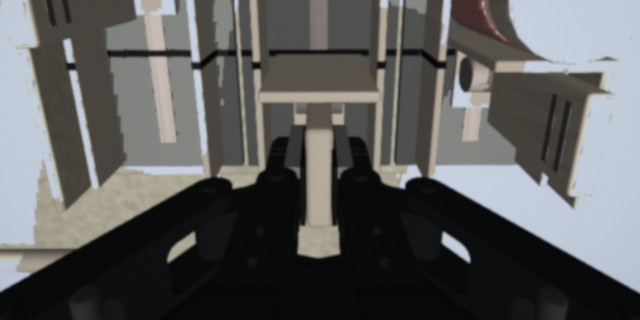

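The wrist view shows the paddle's face just at the line. Its top front edge is at image row ≈252 (crop 92), its bottom edge at ≈215, the line on the floor at ≈212 and on the wall tops at ≈224. I'll convert these.

```bash
python3 - <<'E'
from h import *
s=bot.read_state(); x=np.array([np.cos(.145),np.sin(.145)])
im=cv2.imread("pics/w7.png"); g=im.sum(2).astype(int)
f=lambda v,u,z:((onz("wrist",(u,v+160),z,s)-s["ee_pos"])[:2]@x).round(1)
for u in (220,248,256,384,390,442): print("col",u,[(r,g[r,u]) for r in range(44,76) if g[r,u]<130])
for u in (290,350): print("paddle col",u,g[44:110:1,u].tolist())
for v in (51,52,53,54): print("floor line",v,f(v,275,21))
for v in (63,64,65,66): print("wall line",v,f(v,256,51))
for v in (90,92,94): print("face top",v,f(v,320,93))
E
```

```text
col 220 [(51, np.int64(112)), (52, np.int64(109)), (53, np.int64(108)), (54, np.int64(118))]
col 248 [(50, np.int64(104)), (51, np.int64(59)), (52, np.int64(41)), (53, np.int64(38)), (54, np.int64(46)), (55, np.int64(90))]
col 256 [(63, np.int64(86)), (64, np.int64(46)), (65, np.int64(38)), (66, np.int64(43)), (67, np.int64(62))]
col 384 [(62, np.int64(121)), (63, np.int64(70)), (64, np.int64(62)), (65, np.int64(61)), (66, np.int64(71)), (67, np.int64(106))]
col 390 [(49, np.int64(122)), (50, np.int64(69)), (51, np.int64(51)), (52, np.int64(44)), (53, np.int64(48)), (54, np.int64(71)), (55, np.int64(120))]
col 442 [(62, np.int64(114)), (63, np.int64(52)), (64, np.int64(42)), (65, np.int64(44)), (66, np.int64(50)), (67, np.int64(110))]
paddle col 290 [239, 239, 239, 234, 219, 166, 94, 53, 53, 93, 163, 219, 240, 242, 242, 243, 243, 244, 244, 244, 243, 243, 244, 244, 245, 245, 243, 244, 243, 243, 243, 244, 244, 243, 245, 245, 243, 243, 243, 244, 244, 244, 242, 244, 245, 244, 266, 324, 410, 475, 506, 514, 515, 512, 509, 506, 494, 458, 381, 294, 248, 237, 238, 239, 238, 238]
paddle col 350 [239, 239, 237, 228, 197, 140, 79, 53, 60, 106, 173, 220, 241, 242, 243, 245, 243, 242, 242, 243, 242, 242, 245, 245, 243, 243, 243, 243, 244, 243, 243, 243, 243, 242, 246, 241, 246, 245, 244, 244, 244, 242, 245, 247, 247, 244, 274, 346, 433, 492, 521, 526, 524, 519, 514, 509, 494, 449, 360, 268, 239, 238, 236, 237, 237, 237]
floor line 51 24.8
floor line 52 24.2
floor line 53 23.6
floor line 54 23.0
wall line 63 25.1
wall line 64 24.6
wall line 65 24.0
wall line 66 23.5
face top 90 24.5
face top 92 23.6
face top 94 22.8
```

The face is at lane x = 23.9 mm and the line centre at 24.0 mm relative to the TCP, so they're level within measurement error. The grip is firm, so I'm handing in.

```bash
python3 -c "
from rig import bot; print(bot.sign_off())"
```

```text
the job is handed in; nothing more can be done
None
```

The last jar stands upright and released in the tray, and the gripper is holding the middle lane's pusher with its paddle face level with the refill line; the job is handed in at about 15 s of the 56 s, after one first grasp that closed on the jar's lid at about 6 N and had to be redone.

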